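# Set the tweezer jig to the yellow gauge and hold the gap

### The arm

A 6-joint arm with a two-finger parallel gripper is mounted at the origin on the work surface. World frame = base frame: x ahead of the robot, y to its left, z up, the work surface at z = 0. Lengths are in m, angles in rad, forces in N, time in s.
With the tool pointing down it reaches from about 0.35 to 0.875 m from the base axis. Payload 4.2 kg.
Tool frame: the origin (TCP) lies at the very end of the fingers, on their centre line; the grasp point (between the pads) lies 19 mm behind it; z points along the fingers, y is the direction in which the jaws open and shut (so a half turn about z gives the same grasp; the last joint's range is limited). The gripper opens to 85 mm and grips with 20 to 120 N. Pads are 22 mm wide; open, the fingers measure 114 mm over their backs; the gripper's body (76 mm by 85 mm) begins 54 mm behind the grasp point. The pads swing forward as they close: fully open they stand 13 mm farther back than shut.
Start: joints at [1.472, 0.385, 0.008, 0, -1.194, -0.259], TCP at [0.219, 0.585, 0.208] pointing down, gripper open.
Joint ranges: [-3.14, 3.14], [-1.21, 2.06], [-1.07, 1.41], [-3.16, 2.05], [-2.99, -0.16], [-3.1, 3.1]. Speed limits (rad/s): [2.79, 2.79, 3.14, 3.14, 3.14, 3.14].

### API

Orientations are given as [roll, pitch, yaw] about the fixed x, y, z axes, in that order (R = Rz(yaw) Ry(pitch) Rx(roll)).
In Python, from cell import arm, grab_frame, finder gives the robot as it stands.
- The arm moves only by the tool arm_command, never from a script. Its argument "deltas" is a list of rows, each a list of 3 entries, a list of its own where there are three numbers: the shift along the world's x, y, z in mm, then the turn, a rotation vector about the world's x, y, z in degrees, then the finger opening in mm, from 0 to 85.4. A call has 1 to 8 rows; each row shifts and turns the commanded pose from where the row before left it; what a row does not reach is not made up. A row lasts 1/8 s, in which the tool goes at most 62.5 mm and 10.7 degrees, less where a joint would pass 70% of its speed; a pose out of reach is approached as far as the arm can. A call with a gripper value outside its range is refused whole. The fingers move at their own pace and stop on an object; the grip force is fixed at half the most. Time passes only in rows, so rows that do not move let the fingers close. It gives the time, the measured TCP pose, the force and the opening at its end, in the units of the state.
- arm.sense(): the state, without advancing time (a new reading comes with each control period).
- grab_frame(name): name is "scene" or "top" or "wrist"; returns a dict with "pixels" (420x560x3 uint8, red, green, blue), "fovy" (degrees; the focal length in pixels is half the picture's height over the tangent of half this angle, whatever the lens; pixels are square), "cx", "cy" (the principal point, pixels), "position" and "rotation" of the camera in the world. Camera axes: x right, y down, z forward; pixel columns grow to the right and rows downward; lengths in m; the calibration is good to about 2 mm. A picture is of the moment at which its call begins. There is no depth.
- arm.hand_in(): hands the job in, once; it reports no verdict.
Trained networks look in a picture, given as the dict that the camera call returned (one of the last four; its "shot" number tells which), for a name from the list of things; names that differ only in an ending like _2 or _b are one class to them, and where a whole thing is asked for, a point or a joint stands for the part that bears it (a point fixed in the world has none). Each returns a list of dicts, best first, with "confidence" (0 to 1); they miss things now and then, are a little off and sometimes report something else, mostly with a low value. They report only what shows in the picture. A call takes as long as a camera call. They do not tell look-alikes from the thing itself.
- finder.search_frame(picture, query): "point" ([x, y, z] in m, in world coordinates, good to about 4 mm: the middle of the surface that is visible of it).
- finder.trace(picture, query): "region" (420x560 bool, what is visible of it).
- finder.spot_point(picture, query): "point" ([x, y, z] in m, in world coordinates, good to about 4 mm: a listed point, or the origin of a listed thing).
The state is a dict: "time": time; "q": joint angles; "dq": joint speeds; "tau": joint torques, N m; "ee_pos": TCP position; "ee_rot": TCP orientation; "contact_force": force on the tool from outside, world axes, zero at the start; "moment": the same for the moment, N m; "width": finger opening in m.
Only numpy, scipy, OpenCV 4.12 (cv2) and the standard library are available. Lean on these libraries where they do the work, as an engineer would, in place of code of your own. Each camera call takes 0.05 s, during which the arm holds its last target. There are 200 camera calls.

### The job

Get the tweezer jig ready for the marking laser: turn the red clamp knob to free the carriage, slide the carriage until the sprung tweezers are centred on the gauge block with the yellow lines, and turn the knob back to lock it there. Then squeeze the tweezers by their orange pads until each tip stands right over its own yellow line, and finish while still holding them steady like that; leave the bottle, the jar and the screwdriver alone.

Things in the scene. Friction and masses are not known exactly. Their poses are not given: they have to be found in the camera images.
- jig: fixed blue base of the jig, 100 (x) x 260 (y) x 12 mm, on the table, with two steel rails along its y; origin at the centre of its underside. Its x points away from the robot, along the tweezers; the two gauge blocks stand beside it with the same yaw
- clamp_grip (a point): centre of the red bar of the clamp knob, on the knob's vertical axis, 96 mm above the table; the bar is 50 mm long, 14 mm wide and 24 mm tall and stands on a 34 mm round flange and a 28 mm boss on the carriage, with 36 mm of free height under its ends. The point's x runs along the bar. The bar lies along the tweezers when free and nearly along the rails when locked. The carriage may be slid by the bar
- clamp (a joint): clamp knob angle in rad, 0 to 1.4 (its stops), grows clockwise seen from above. 0: bar along the tweezers (jig x), carriage free; from about 0.6 on the clamp bears on the bed and from 1.1 to 1.4 it is locked (starts locked) and holds the carriage against some 25 N. The knob turns stiffly, up to about 0.25 N m, and stays where it is left
- carriage (a joint): position of the carriage along the jig's y in m, -0.07 to 0.07, 0 at the middle of the base; free it slides with about 2 N and stays where it is left. Carriage 90 x 64 mm, top 48 mm above the table
- squeeze (a point): point midway between the two orange pads of the tweezers, 57 mm above the table, 145 mm from the knob's axis along jig x; rides with the carriage, axes as the jig's. The tweezers lie level, butt in the black holder on the carriage, arms side by side along jig x. Squeeze here from above, fingers closing along jig y; only bare table lies below
- pad_left (a point): centre of the left (jig +y) orange grip pad, 34 mm long (x), 8 mm thick (y), 18 mm tall, 110 mm from the hinge. Width over both pads: 38 mm open, 22 mm when the tips are 18 mm apart; each mm of squeeze over the pads brings the tips 1.64 mm closer
- pad_right (a point): the same for the right (jig -y) pad
- tip_left (a point): end of the left (jig +y) tweezer tip, in the middle of the 4 mm wide, 6 mm tall tip, 180 mm from the hinge at the butt, 57 mm above the table. The two tips' middles stand 44 mm apart when open
- tip_right (a point): the same for the right (jig -y) tip
- tw_left (a joint): angle of the left tweezer arm in rad (hinge 4 mm left of the tweezers' middle line): 0 open, the arm then splays out 0.1 rad; 0.072 when the tip is 9 mm from the tweezers' middle line, 0.11 shut; a spring opens it: at the pad it takes about 1 N to start and 4 N per arm at 0.072
- tw_right (a joint): the same for the right arm
- gauge_yellow_mark (a point): centre of the top face of the gauge block with two YELLOW lines: black block 44 (x) x 50 (y) x 49 mm, fixed to the table under the tips' path; the lines run along x at y = +9 and -9 mm of this point (18 mm between line middles), 4 mm wide. The tips end over the middle of the block, 5 mm above it. Its axes are the jig's
- gauge_white_mark (a point): the same block with two WHITE lines 30 mm apart, for another product: not the one wanted. Which block is on the left varies
- tea: bystander: amber bottle with steel cap, 62 mm across, 170 mm tall, origin under its centre
- jar: bystander: black jar with red cap, 54 mm across, 60 mm tall, origin under its centre
- driver: bystander: screwdriver, 160 mm long, lying on the table
There are look-alikes about, which are no part of the job. What is shaped like the part that bears gauge_yellow_mark but green or purple is not meant.

How it is judged:
By the outcome, as a careful person would: the job done as asked, in the order asked, and still so for the second after the job is handed in, while the arm keeps its last pose, push and grip.
It also fails if it takes over 48 s, if anything falls off the work surface, if the arm or the gripper's body presses on something with over 40 N, if the wrist force passes 120 N, or if a joint passes its speed limit or range.

## Working session

There is one attempt and no reset: what is moved stays moved. The work goes in short steps, Python scripts to look and compute and a tool call to move; the robot and the scene stay as the last step left them, time stands still between calls to the robot, and variables do not carry over. Pictures are saved under pics/ and viewed, about 8 in all and at most 12, crops included, and the job is handed in when it is done.

Besides the shell and the picture viewer there is one more tool, called after "Request:" as name(argument=value, ...), one argument or row to a line, values as JSON. arm_command: Moves the arm, as the interface text tells. Its arguments: {"type":"object","properties":{"deltas":{"type":"array","items":{"type":"array"}}},"required":["deltas"]}

```bash
mkdir -p pics; ls; cat > h.py <<'E'
from cell import arm, grab_frame, finder
import numpy as np, cv2
def save(f,n,crop=None,k=1):
    im=f["pixels"][:,:,::-1]
    if crop: r0,r1,c0,c1=crop; im=im[r0:r1,c0:c1]
    cv2.imwrite(f"pics/{n}.png",cv2.resize(im,None,fx=k,fy=k,interpolation=cv2.INTER_CUBIC))
def foc(f): return f["pixels"].shape[0]/2/np.tan(np.radians(f["fovy"])/2)
def onplane(f,u,v,z):
    F=foc(f); d=np.array(f["rotation"])@np.array([(u-f["cx"])/F,(v-f["cy"])/F,1.]); p=np.array(f["position"]); return p+d*(z-p[2])/d[2]
def pix(f,P):
    c=np.array(f["rotation"]).T@(np.array(P)-np.array(f["position"])); F=foc(f); return f["cx"]+F*c[0]/c[2], f["cy"]+F*c[1]/c[2]
E
python3 - <<'E'
from h import *
f=grab_frame("top"); g=grab_frame("scene")
save(f,"top0",None,1.4); save(g,"scene0",None,1.4)
for n,F in(("top",f),("scene",g)):
    print(n,np.round(F["position"],3))
    for q in ["jig","clamp_grip","squeeze","pad_left","pad_right","tip_left","tip_right","gauge_yellow_mark","gauge_white_mark","tea","jar","driver"]:
        print(q,[(np.round(d["point"],3).tolist(),round(d["confidence"],2)) for d in finder.spot_point(F,q)[:3]])
s=arm.sense();print(s["ee_pos"],s["ee_rot"],s["width"],s["time"])
E
```

```text
pics
top [3.81e-01 1.00e-03 1.36e+00]
jig [([0.439, 0.05, -0.003], 0.73)]
clamp_grip [([0.441, 0.051, 0.097], 0.57)]
squeeze [([0.58, 0.021, 0.058], 0.6)]
pad_left [([0.582, 0.036, 0.057], 0.66), ([0.655, 0.042, 0.044], 0.22)]
pad_right []
tip_left [([0.654, 0.025, 0.061], 0.42)]
tip_right [([0.644, -0.022, 0.06], 0.57)]
gauge_yellow_mark [([0.631, -0.156, 0.049], 0.96), ([0.777, -0.088, 0.047], 0.93), ([0.795, 0.086, 0.05], 0.92)]
gauge_white_mark [([0.654, 0.045, 0.048], 0.77)]
tea [([0.586, 0.417, -0.005], 0.87)]
jar [([0.42, 0.34, 0.003], 0.59)]
driver [([0.587, -0.342, 0.001], 0.85)]
scene [0.937 0.562 1.082]
jig [([0.437, 0.053, -0.002], 0.78)]
clamp_grip [([0.441, 0.052, 0.098], 0.74)]
squeeze [([0.582, 0.019, 0.057], 0.75)]
pad_left [([0.588, 0.034, 0.059], 0.71)]
pad_right [([0.578, 0.004, 0.056], 0.74), ([0.644, -0.022, 0.055], 0.27)]
tip_left [([0.655, 0.024, 0.061], 0.7), ([0.582, 0.005, 0.056], 0.18)]
tip_right [([0.585, 0.422, -0.001], 0.54), ([0.644, -0.022, 0.053], 0.48)]
gauge_yellow_mark [([0.777, -0.086, 0.047], 0.87), ([0.632, -0.165, 0.049], 0.68), ([0.793, 0.084, 0.049], 0.67)]
gauge_white_mark [([0.657, 0.044, 0.048], 0.67)]
tea [([0.584, 0.42, 0.003], 0.88), ([0.658, 0.045, 0.051], 0.54)]
jar [([0.422, 0.344, 0.001], 0.98)]
driver [([0.589, -0.344, 0.004], 0.64)]
[0.21885079 0.58541921 0.20801045] [ 3.14158019e+00 -1.29247897e-05 -3.57819028e-01] 0.08525737186332352 1.3
```

View pics/top0.png

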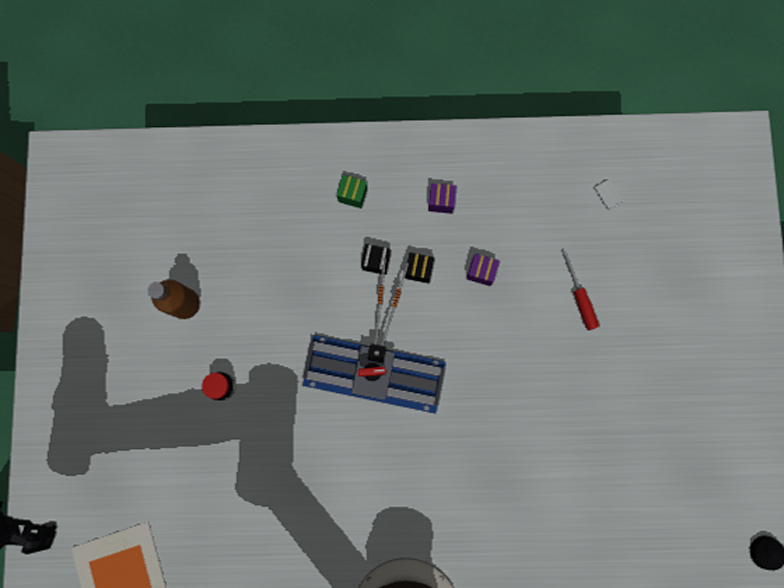

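View pics/scene0.png

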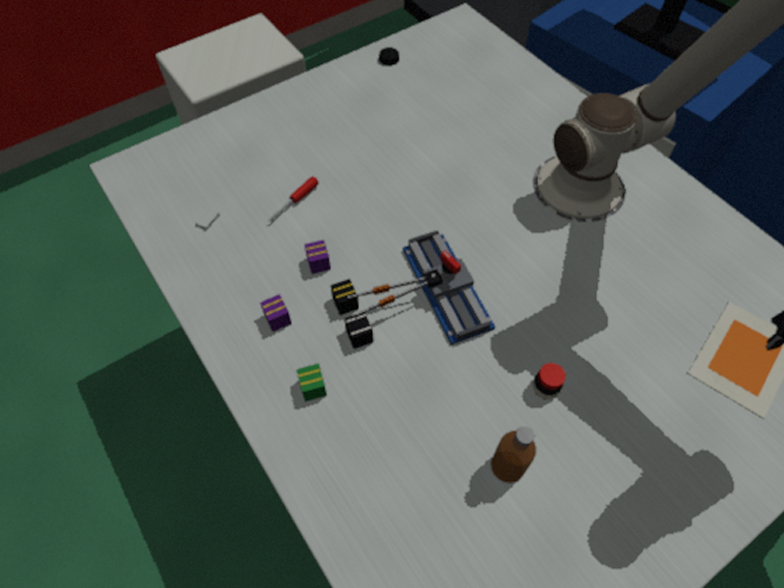

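The top view shows the jig at (375,372), its red bar nearly along the rails, and the tweezers pointing up. The black block with yellow lines is at (420,266), right of the white-line block at (375,257). The purple and green blocks are decoys. Next I measure yaw, the yellow lines and the bar.

```bash
cat >> h.py <<'E'
def rect(mask,f,z):
    c=max(cv2.findContours(mask.astype(np.uint8),cv2.RETR_EXTERNAL,cv2.CHAIN_APPROX_NONE)[0],key=cv2.contourArea)
    b=cv2.boxPoints(cv2.minAreaRect(np.array([[onplane(f,*p[0],z)[:2]] for p in c],np.float32)*1000))
    e=[b[1]-b[0],b[2]-b[1]]; e.sort(key=np.linalg.norm)
    return b.mean(0),[np.linalg.norm(x) for x in e],np.degrees(np.arctan2(e[1][1],e[1][0]))
def near(f,P,R,z):
    v,u=np.mgrid[:420,:560]; m=np.zeros((420,560),bool); x,y=pix(f,P); m[(u-x)**2+(v-y)**2<R*R]=1; return m
def hsv(f): return cv2.cvtColor(f["pixels"],cv2.COLOR_RGB2HSV).astype(int)
def red(f,P,R):
    h=hsv(f); return near(f,P,R,0)&((h[...,0]<8)|(h[...,0]>172))&(h[...,1]>150)&(h[...,2]>70)
E
python3 - <<'E'
from h import *
for n in("top","scene"):
    f=grab_frame(n)
    t=finder.trace(f,"jig"); 
    if t: print(n,"jig",rect(t[0]["region"],f,0.012))
    print("bar",rect(red(f,[.441,.051,.1],25),f,0.108))
    h=hsv(f); 
    c=onplane(f,420/1.4,266/1.4,.049) if n=="top" else onplane(f,345/1.4,292/1.4,.049); print("yb guess",c)
    m=near(f,c,13,0)&(h[...,0]>18)&(h[...,0]<40)&(h[...,1]>90)&(h[...,2]>80)
    k,l,st,ce=cv2.connectedComponentsWithStats(m.astype(np.uint8))
    for i in range(1,k):
        if st[i,4]>5: print("line",st[i,4],onplane(f,*ce[i],.049))
    for q in("jig","carriage","clamp"):
        print(q,[(np.round(d["point"],3).tolist(),round(d["confidence"],2)) for d in finder.search_frame(f,q)[:3]])
E
```

```text
Traceback (most recent call last):
  File "h.py", line 14, in rect
    b=cv2.boxPoints(cv2.minAreaRect(np.array([[onplane(f,*p[0],z)[:2]] for p in c],np.float32)*1000))
                                               ~~~~~~~^^^^^^^^^^^
  File "h.py", line 9, in onplane
    F=foc(f); d=np.array(f["rotation"])@np.array([(u-f["cx"])/F,(v-f["cy"])/F,1.]); p=np.array(f["position"]); return p+d*(z-p[2])/d[2]
                                                                                                                                   ~^^^
IndexError: invalid index to scalar variable.
```

```bash
sed -i 's/np.array(f\["rotation"\])/rot(f)/g' h.py; cat >> h.py <<'E'
from scipy.spatial.transform import Rotation as Ro
def rot(f):
    r=np.array(f["rotation"]); return r if r.size==9 else (Ro.from_quat(r,scalar_first=True) if r.size==4 else Ro.from_euler("xyz",r)).as_matrix()
E
python3 - <<'E'
from h import *
for n in("top","scene"):
    f=grab_frame(n); print(f["rotation"])
    t=finder.trace(f,"jig"); 
    if t: print(n,"jig",rect(t[0]["region"],f,0.012))
    print("bar",rect(red(f,[.441,.051,.1],25),f,0.108))
    h=hsv(f); 
    c=onplane(f,420/1.4,266/1.4,.049) if n=="top" else onplane(f,345/1.4,292/1.4,.049); print("yb guess",c)
    m=near(f,c,13,0)&(h[...,0]>18)&(h[...,0]<40)&(h[...,1]>90)&(h[...,2]>80)
    k,l,st,ce=cv2.connectedComponentsWithStats(m.astype(np.uint8))
    for i in range(1,k):
        if st[i,4]>5: print("line",st[i,4],onplane(f,*ce[i],.049))
E
```

```text
[-2.99268002  0.02347336 -1.58958537]
top jig (array([450.53098,  48.5502 ], dtype=float32), [np.float32(118.96386), np.float32(266.9494)], np.float32(77.157425))
bar (array([442.07306 ,  50.528107], dtype=float32), [np.float32(13.306675), np.float32(47.647602)], np.float32(-86.394325))
yb guess [ 0.64044089 -0.04182997  0.049     ]
line 35 [ 0.64460904 -0.03158733  0.049     ]
line 33 [ 0.64051109 -0.04928001  0.049     ]
[-2.57896814  0.00793973  2.54246044]
scene jig (array([472.00977 ,  59.685135], dtype=float32), [np.float32(262.04337), np.float32(273.24036)], np.float32(-75.757256))
bar (array([441.0121  ,  54.434486], dtype=float32), [np.float32(11.16208), np.float32(46.579796)], np.float32(-87.3033))
yb guess [ 0.63924016 -0.03448496  0.049     ]
line 27 [ 0.63738011 -0.04916122  0.049     ]
line 31 [ 0.64140352 -0.03180389  0.049     ]
```

Request:
arm_command(
  deltas=[
    [[20, -45, 0], [0, 0, -8], 60],
    [[20, -45, 0], [0, 0, -8], 60],
    [[20, -45, 0], [0, 0, -8], 60],
    [[20, -45, 0], [0, 0, -8], 60],
    [[20, -45, 0], [0, 0, -8], 60],
    [[20, -45, 0], [0, 0, -8], 60],
    [[20, -45, 0], [0, 0, -8], 60],
    [[20, -45, 0], [0, 0, -8], 60],
  ],
)

```text
time: 2.6
ee_pos: [0.3793, 0.224, 0.2084]
ee_rot: [-3.141, 0.001, -1.479]
contact_force: [0.8, 0.7, 0.2]
width: 0.06
```

Request:
arm_command(
  deltas=[
    [[16, -43, 0], [0, 0, -2.4], 60],
    [[16, -43, 0], [0, 0, 0], 60],
    [[16, -43, 0], [0, 0, 0], 60],
    [[16, -43, 0], [0, 0, 0], 60],
    [[0, 0, 0], [0, 0, 0], 60],
  ],
)

```text
time: 3.22
ee_pos: [0.4433, 0.0512, 0.208]
ee_rot: [-3.142, -0.0, -1.521]
contact_force: [-0.8, -0.0, -0.9]
width: 0.06
```

```bash
python3 - <<'E'
from h import *
s=arm.sense();print(s["time"],s["ee_pos"],np.degrees(s["ee_rot"]),s["contact_force"],s["width"])
f=grab_frame("wrist"); save(f,"w0",None,1.2); print(f["position"],f["fovy"],"bar",rect(red(f,[.441,.051,.1],150),f,0.108))
E
```

```text
3.225 [0.44329796 0.05118438 0.20802677] [-1.79998073e+02 -1.02769840e-02 -8.71716677e+01] [-0.83063052 -0.00580817 -0.90006196] 0.0600202267421543
[ 0.44751169 -0.02804529  0.37372686] 68.59850160533313 bar (array([439.6979 ,  48.72364], dtype=float32), [np.float32(14.9832945), np.float32(51.40588)], np.float32(-86.43403))
```

View pics/w0.png

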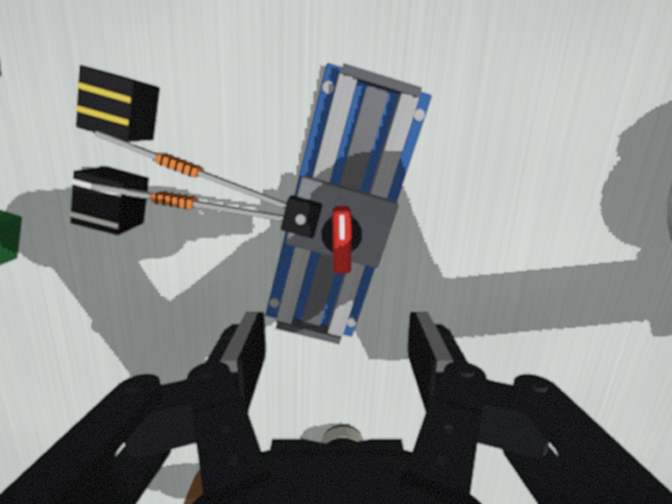

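The wrist view shows the red bar at (342,240), almost in line with the tool axis. The yellow block is at upper left (115,100). I'll descend onto the bar and close.

Request:
arm_command(
  deltas=[
    [[-2, 0, -30], [0, 0, 0], 50],
    [[0, 0, -30], [0, 0, 0], 45],
    [[0, 0, -30], [0, 0, 0], 45],
    [[0, 0, -20], [0, 0, 0], 40],
    [[0, 0, -9], [0, 0, 0], 30],
    [[0, 0, 0], [0, 0, 0], 8],
    [[0, 0, 0], [0, 0, 0], 8],
    [[0, 0, 0], [0, 0, 0], 8],
  ],
)

```text
time: 4.28
ee_pos: [0.4414, 0.0537, 0.0898]
ee_rot: [-3.14, 0.001, -1.517]
contact_force: [0.5, 0.3, 0.7]
width: 0.0081
```

Request:
arm_command(
  deltas=[
    [[0, 0, 0], [0, 0, 0], 8],
    [[0, 0, 0], [0, 0, 0], 8],
  ],
)

```text
time: 4.53
ee_pos: [0.441, 0.0534, 0.0893]
ee_rot: [-3.141, 0.0, -1.517]
contact_force: [-0.4, 0.6, -0.2]
width: 0.0083
```

```bash
python3 - <<'E'
from h import *
f=grab_frame("wrist"); g=grab_frame("scene"); a=f["pixels"]; 
im=np.hstack([f["pixels"][:,:,::-1][:, :],cv2.resize(g["pixels"][140:245,260:400,::-1],(560,420),interpolation=cv2.INTER_CUBIC)])
cv2.imwrite("pics/w1.png",cv2.resize(im,(800,300)))
E
```

```text
(no output)
```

View pics/w1.png

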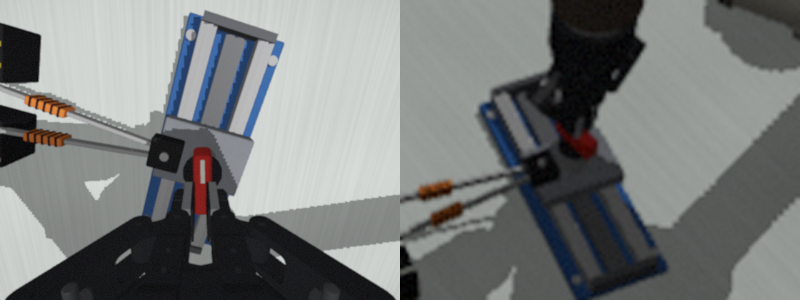

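The fingers look to be around the bar (left half, ~(200,215)), yet the width reads 8 mm, less than the 14 mm bar. I'll command shut and project the known points.

Request:
arm_command(
  deltas=[
    [[0, 0, 0], [0, 0, 0], 0],
    [[0, 0, 0], [0, 0, 0], 0],
  ],
)

```text
time: 4.88
ee_pos: [0.4409, 0.0534, 0.089]
ee_rot: [3.142, 0.0, -1.517]
contact_force: [-0.0, -0.2, 0.2]
width: 0.0002
```

```bash
python3 - <<'E'
from h import *
s=arm.sense(); print(s["width"],s["contact_force"],s["ee_pos"])
f=grab_frame("wrist")
for P in ([.441,.053,.089],[.441,.053,.108],[.441,.026,.108],[.441,.076,.108],[.441,.026,.084]): print(P,np.round(pix(f,P)))
im=f["pixels"][150:400,180:380,::-1]; cv2.imwrite("pics/w2.png",cv2.resize(im,None,fx=2.4,fy=2.4,interpolation=cv2.INTER_CUBIC))
E
```

```text
0.00018018396579060325 [-0.00706575 -0.16753965  0.20725786] [0.44085439 0.05338437 0.08899373]
[0.441, 0.053, 0.089] [280. 250.]
[0.441, 0.053, 0.108] [280. 266.]
[0.441, 0.026, 0.108] [283. 218.]
[0.441, 0.076, 0.108] [278. 303.]
[0.441, 0.026, 0.084] [283. 204.]
```

View pics/w2.png

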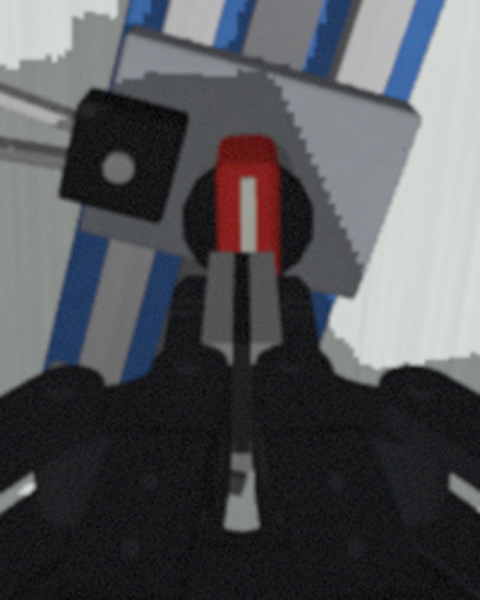

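The shut tips cover the bar rather than straddle it, so they seem to stand higher than the reported TCP. I'll probe for contact with small downward steps.

Request:
arm_command(
  deltas=[
    [[0, 0, -1], [0, 0, 0], 0],
    [[0, 0, -1], [0, 0, 0], 0],
    [[0, 0, -1], [0, 0, 0], 0],
    [[0, 0, 0], [0, 0, 0], 0],
  ],
)

```text
time: 5.42
ee_pos: [0.4408, 0.0534, 0.0859]
ee_rot: [3.141, -0.0, -1.517]
contact_force: [-0.1, 0.0, -0.0]
width: -0.0
```

```bash
python3 - <<'E'
from h import *
s=arm.sense(); print(s["width"],s["contact_force"],s["ee_pos"])
g=grab_frame("scene"); print(np.round(pix(g,[.441,.0535,.086])),np.round(pix(g,[.441,.0535,.108])),np.round(pix(g,[.441,.028,.108])),np.round(pix(g,[.441,.078,.108])))
save(g,"s3",(130,230,270,390),6)
E
```

```text
-1.8541548725129666e-05 [-0.13384671  0.03981216 -0.02399493] [0.44077766 0.05337442 0.08589756]
[321. 190.] [322. 185.] [316. 179.] [327. 191.]
```

View pics/s3.png

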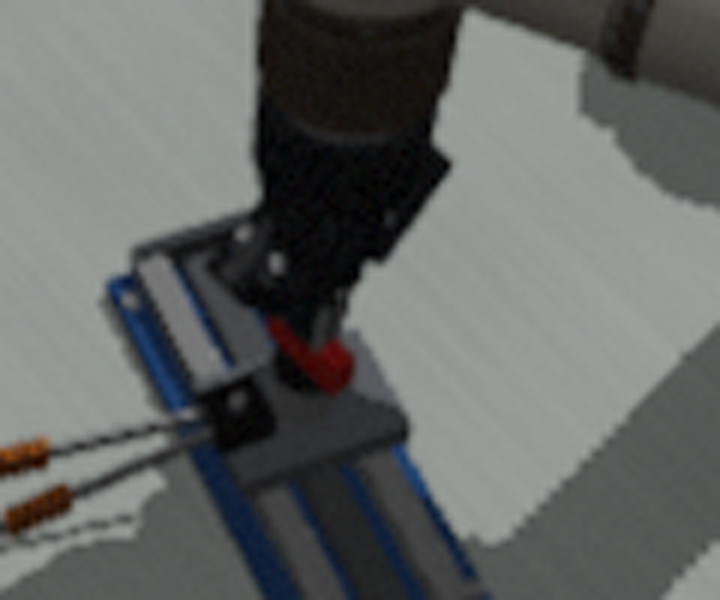

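Request:
arm_command(
  deltas=[
    [[0, 0, -1], [0, 0, 0], 0],
    [[0, 0, -1], [0, 0, 0], 0],
    [[0, 0, -1], [0, 0, 0], 0],
  ],
)

```text
time: 5.85
ee_pos: [0.4411, 0.0534, 0.0846]
ee_rot: [-3.141, -0.001, -1.516]
contact_force: [-6.0, 0.7, 18.0]
width: -0.0001
```

Request:
arm_command(
  deltas=[
    [[0, 0, -1], [0, 0, 0], 0],
    [[0, 0, -1], [0, 0, 0], 0],
    [[0, 0, -1], [0, 0, 0], 0],
  ],
)

```text
time: 6.22
ee_pos: [0.4414, 0.0534, 0.0843]
ee_rot: [-3.14, -0.001, -1.514]
contact_force: [-14.5, 2.1, 38.7]
width: -0.0002
```

Contact came at a reported z of about 85 mm. The bar's top should be at 108 mm, so the tips really stand about 23 mm above the reported TCP, which the finger and bar sizes in the pictures support. I'll lift, open and go down to the corrected depth.

Request:
arm_command(
  deltas=[
    [[0, 0, 15], [0, 0, 0], 0],
    [[0, 0, 5], [0, 0, 0], 45],
    [[0, 0, 0], [0, 0, 0], 45],
    [[0, 0, 0], [0, 0, 0], 45],
    [[0, 0, -15], [0, 0, 0], 45],
    [[0, 0, -13], [0, 0, 0], 45],
    [[0, 0, 0], [0, 0, 0], 45],
  ],
)

```text
time: 7.1
ee_pos: [0.4399, 0.0529, 0.0707]
ee_rot: [3.138, -0.001, -1.517]
contact_force: [0.2, -0.5, 0.9]
width: 0.0449
```

Request:
arm_command(
  deltas=[
    [[0, 0, -3], [0, 0, 0], 20],
    [[0, 0, -3], [0, 0, 0], 8],
    [[0, 0, 0], [0, 0, 0], 8],
    [[0, 0, 0], [0, 0, 0], 8],
  ],
)

```text
time: 7.6
ee_pos: [0.4394, 0.0529, 0.0668]
ee_rot: [3.139, -0.001, -1.516]
contact_force: [-7.0, 1.1, 9.1]
width: 0.0125
```

Gripped (the width stopped at 12.5 mm). Now I turn the knob free, counter-clockwise.

Request:
arm_command(
  deltas=[
    [[0, 0, 1], [0, 0, 0], 6],
    [[0, 0, 0], [0, 0, 9], 6],
    [[0, 0, 0], [0, 0, 9], 6],
    [[0, 0, 0], [0, 0, 9], 6],
    [[0, 0, 0], [0, 0, 9], 6],
    [[0, 0, 0], [0, 0, 9], 6],
    [[0, 0, 0], [0, 0, 9], 6],
    [[0, 0, 0], [0, 0, 9], 6],
  ],
)

```text
time: 8.6
ee_pos: [0.4377, 0.0522, 0.0669]
ee_rot: [3.137, 0.005, -0.414]
contact_force: [-8.6, 0.4, 7.9]
width: 0.0128
```

Request:
arm_command(
  deltas=[
    [[0, 0, 0], [0, 0, 9], 6],
    [[0, 0, 0], [0, 0, 0], 6],
    [[0, 0, 0], [0, 0, 0], 6],
  ],
)

```text
time: 8.98
ee_pos: [0.4377, 0.0522, 0.0669]
ee_rot: [3.138, 0.006, -0.261]
contact_force: [-9.4, 0.6, 7.3]
width: 0.0124
```

```bash
python3 - <<'E'
from h import *
s=arm.sense(); print(s["time"],s["width"],s["contact_force"],s["moment"],s["ee_pos"],np.degrees(s["ee_rot"]))
f=grab_frame("wrist"); save(f,"w4",None,1.2)
for n in ("top","scene"):
    g=grab_frame(n); print(n,[(q,np.round(finder.spot_point(g,q)[0]["point"],3).tolist()) for q in("clamp_grip","tip_left","tip_right","squeeze") if finder.spot_point(g,q)])
E
```

```text
8.975 0.012436601342547138 [-9.40472323  0.64372624  7.34669582] [0.15003808 2.49375108 0.0890963 ] [0.43765317 0.05220619 0.06686193] [179.78478775   0.31577926 -14.93269675]
top [('clamp_grip', [0.588, 0.418, -0.005]), ('tip_left', [0.653, 0.023, 0.063]), ('tip_right', [0.643, -0.021, 0.06]), ('squeeze', [0.579, 0.02, 0.06])]
scene [('clamp_grip', [0.439, 0.05, 0.097]), ('tip_left', [0.654, 0.027, 0.061]), ('tip_right', [0.645, -0.021, 0.054]), ('squeeze', [0.581, 0.02, 0.059])]
```

View pics/w4.png

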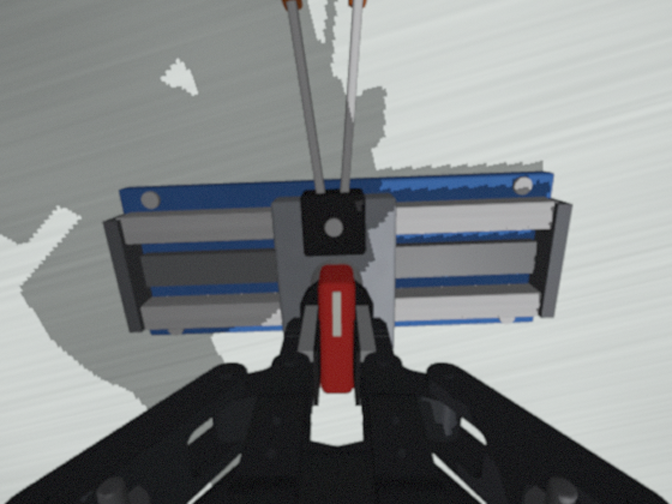

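The knob is free: the bar at (337,330) lies along the tweezers, and the jig edges are level within about 2° (jig yaw ≈ -13°). Now I slide about 43 mm along jig -y.

Request:
arm_command(
  deltas=[
    [[-1.2, -5.2, 0], [0, 0, 0], 6],
    [[-1.2, -5.2, 0], [0, 0, 0], 6],
    [[-1.2, -5.2, 0], [0, 0, 0], 6],
    [[-1.2, -5.2, 0], [0, 0, 0], 6],
    [[-1.2, -5.2, 0], [0, 0, 0], 6],
    [[-1.2, -5.2, 0], [0, 0, 0], 6],
    [[-1.2, -5.2, 0], [0, 0, 0], 6],
    [[-1.2, -5.2, 0], [0, 0, 0], 6],
  ],
)

```text
time: 10.92
ee_pos: [0.4284, 0.0113, 0.0669]
ee_rot: [3.14, 0.005, -0.261]
contact_force: [-9.0, 3.7, 7.5]
width: 0.0126
```

Request:
arm_command(
  deltas=[
    [[0, 0, 0], [0, 0, 0], 6],
  ],
)

```text
time: 11.05
ee_pos: [0.4282, 0.0107, 0.0669]
ee_rot: [3.138, 0.005, -0.261]
contact_force: [-7.4, 0.0, 7.5]
width: 0.0126
```

```bash
python3 - <<'E'
from h import *
s=arm.sense(); print(s["time"],s["width"],s["contact_force"],s["moment"],s["ee_pos"],np.degrees(s["ee_rot"]))
g=grab_frame("top"); b=grab_frame("scene")
uy=np.array([.225,.974])
for n,f in(("top",g),("scene",b)):
    T=[finder.spot_point(f,q) for q in("tip_left","tip_right","squeeze")]
    for t in T:
        if t: p=np.array(t[0]["point"]); print(n,np.round(p,4),round(t[0]["confidence"],2),"uy rel block",round((p[:2]-[.641,-.0405])@uy*1000,1))
u,v=pix(g,[.641,-.04,.05]); u,v=int(u),int(v); A=g["pixels"][v-35:v+35,u-40:u+40,::-1]
u,v=pix(b,[.641,-.04,.05]); u,v=int(u),int(v); B=b["pixels"][v-35:v+35,u-40:u+40,::-1]
cv2.imwrite("pics/c5.png",np.hstack([cv2.resize(x,None,fx=5,fy=5,interpolation=cv2.INTER_CUBIC) for x in(A,B)]))
E
```

```text
11.05 0.012635958585598683 [-7.38088005  0.02006259  7.48914904] [0.15955041 2.13567653 0.12282828] [0.42820997 0.01070636 0.06686153] [179.81983078   0.29873817 -14.94167921]
top [ 0.6436 -0.0166  0.058 ] 0.53 uy rel block 23.9
top [ 0.6343 -0.065   0.0581] 0.67 uy rel block -25.4
top [ 0.5708 -0.0229  0.0613] 0.72 uy rel block 1.3
scene [ 0.6445 -0.0156  0.059 ] 0.53 uy rel block 25.0
scene [ 0.6344 -0.0629  0.0546] 0.72 uy rel block -23.3
scene [ 0.5709 -0.0177  0.0589] 0.95 uy rel block 6.4
```

View pics/c5.png

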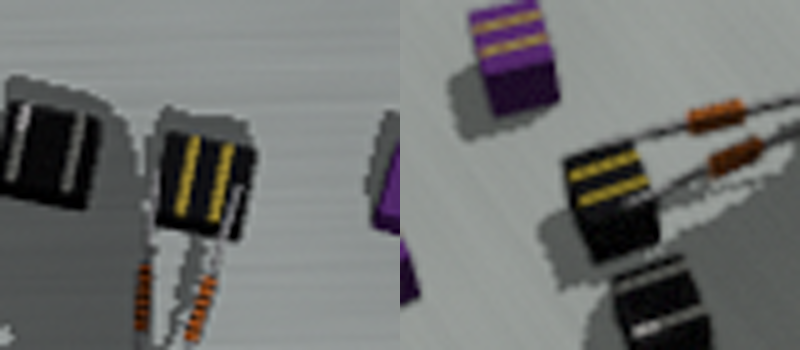

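The top view shows the tips straddling the yellow block: left tip at (155,200), right tip at (235,195), lines at (187,175) and (221,182). Now I refine numerically with the pad, line and rail centroids.

```bash
cat > m.py <<'E'
from h import *
def blobs(f,P,R,m,z,lo=8):
    k,l,st,ce=cv2.connectedComponentsWithStats((near(f,P,R,0)&m).astype(np.uint8))
    return [(int(st[i,4]),np.round(onplane(f,*ce[i],z)[:2]*1000,1)) for i in range(1,k) if st[i,4]>=lo]
def meas(f,sq,R=1):
    h=hsv(f); H,S,V=h[...,0],h[...,1],h[...,2]
    Y=(H>18)&(H<40)&(S>90)&(V>80); O=(H>=4)&(H<=17)&(S>140)&(V>70); W=(S<60)&(V>100)
    # pads: join the ridges
    Oc=cv2.morphologyEx(O.astype(np.uint8),cv2.MORPH_CLOSE,np.ones((3,3)))>0
    return dict(y=blobs(f,[.641,-.0405,.049],11*R,Y,.049),pads=blobs(f,sq,22*R,Oc,.060,12),w=blobs(f,[.655,.0445,.049],9*R,W,.049,5))
E
python3 - <<'E'
from m import *
for n in("top","scene"):
    for i in range(2):
        f=grab_frame(n); print(n,meas(f,[.571,-.022,.057]))
    h=hsv(f); m=(h[...,0]>100)&(h[...,0]<125)&(h[...,1]>120)&(h[...,2]>50)&near(f,[.438,.051,.01],75,0)
    m=cv2.morphologyEx(m.astype(np.uint8),cv2.MORPH_CLOSE,np.ones((15,15)))
    print("jig",rect(m,f,.012))
E
```

```text
top {'y': [(35, array([644.6, -31.6])), (33, array([640.5, -49.3]))], 'pads': [(17, array([581.6,  -6.9])), (26, array([570.5, -35.7]))], 'w': [(5, array([674.7,  55.1]))]}
top {'y': [(35, array([644.6, -31.6])), (33, array([640.5, -49.3]))], 'pads': [(27, array([571.1, -35.8]))], 'w': [(5, array([674.7,  55.1]))]}
jig (array([423.98657 , -29.875582], dtype=float32), [np.float32(90.46783), np.float32(98.1793)], np.float32(-12.727544))
scene {'y': [(27, array([637.4, -49.2])), (31, array([641.4, -31.8]))], 'pads': [(23, array([566.7, -37.8]))], 'w': [(9, array([673.5,  54.8]))]}
scene {'y': [(27, array([637.4, -49.2])), (31, array([641.4, -31.8]))], 'pads': [(23, array([566.7, -37.8]))], 'w': [(9, array([673.5,  54.8]))]}
jig (array([441.4675  ,  52.899483], dtype=float32), [np.float32(99.02801), np.float32(255.89517)], np.float32(77.320854))
```

Request:
arm_command(
  deltas=[
    [[0, 0, 0], [0, 0, 0], 40],
    [[0, 0, 0], [0, 0, 0], 40],
    [[0, 0, 25], [0, 0, 0], 40],
    [[0, 0, 25], [0, 0, 0], 40],
    [[44, -10, 0], [0, 0, 2], 40],
    [[44, -10, 0], [0, 0, 0], 40],
    [[0, 0, 0], [0, 0, 0], 40],
    [[0, 0, 0], [0, 0, 0], 40],
  ],
)

```text
time: 12.65
ee_pos: [0.5187, -0.0083, 0.1165]
ee_rot: [3.141, 0.001, -0.226]
contact_force: [-0.9, 0.2, 0.2]
width: 0.0402
```

```bash
python3 - <<'E'
from m import *
s=arm.sense(); print(s["time"],s["contact_force"],s["ee_pos"],np.degrees(s["ee_rot"]))
f=grab_frame("wrist"); save(f,"w6",None,1.4); print(f["position"],f["rotation"])
np.save("w6.npy",f["pixels"])
print(np.round([pix(f,p) for p in([.641,-.0405,.049],[.571,-.022,.057])]))
print(meas(f,[.571,-.022,.057],5))
for q in("tip_left","tip_right","squeeze","gauge_yellow_mark","gauge_white_mark"):
    for d in finder.spot_point(f,q)[:2]: print(q,np.round(d["point"],4),round(d["confidence"],2),np.round(pix(f,d["point"])))
E
```

```text
12.65 [-0.92100649  0.19959107  0.22977558] [ 0.51873368 -0.00828534  0.11645466] [ 1.79984058e+02  6.30667191e-02 -1.29355711e+01]
[ 0.59650632 -0.02609229  0.28202763] [ 2.82588300e+00 -2.37260937e-04 -1.79649837e+00]
[[286.  37.]
 [283. 147.]]
{'y': [(565, array([643.2, -32.7])), (611, array([638.3, -50. ]))], 'pads': [(466, array([568.2, -36.3])), (466, array([574.8,  -7. ]))], 'w': [(41, array([679.5,  36.9])), (460, array([655.2,  28. ])), (481, array([660.3,  57.5])), (1007, array([646. ,  63.2]))]}
tip_left [ 0.6454 -0.018   0.052 ] 0.72 [252.  37.]
tip_right [ 0.6358 -0.0566  0.0596] 0.74 [313.  36.]
squeeze [ 0.5751 -0.0239  0.0523] 0.81 [284. 140.]
squeeze [ 0.5689 -0.0339  0.0583] 0.68 [299. 147.]
gauge_yellow_mark [ 0.6382 -0.0385  0.0489] 0.82 [284.  42.]
gauge_yellow_mark [ 0.6305 -0.1657  0.0474] 0.69 [475.   7.]
gauge_white_mark [0.6554 0.046  0.0475] 0.8 [158.  46.]
gauge_white_mark [ 0.4376  0.0469 -0.0025] 0.32 [246. 281.]
```

View pics/w6.png

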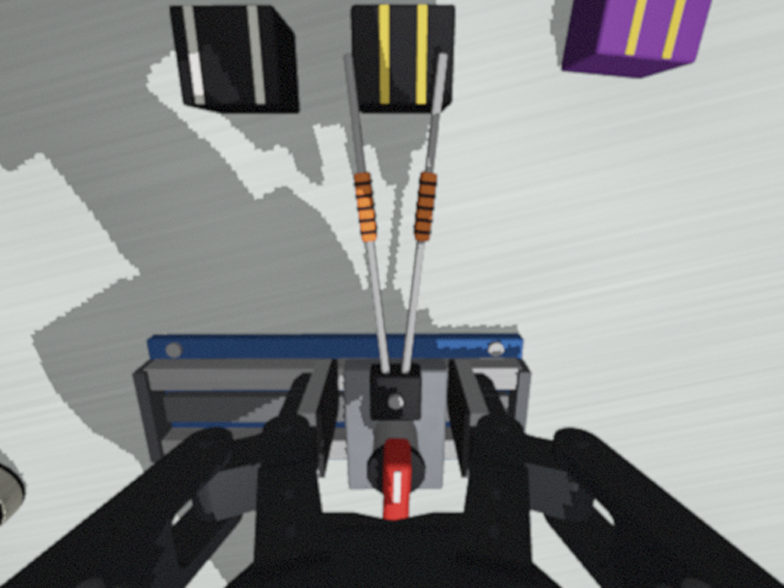

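The wrist view at w6 is clear. Scaled to 1.4x, the tips are at (348,57) and (443,57), mid 395.5. The lines at the same rows are at 384 and 422, mid 403. So the carriage is about 4 mm short, and I'll regrip 4 mm further along, slide and lock.

Request:
arm_command(
  deltas=[
    [[-45, 7.5, 0], [0, 0, 0], 40],
    [[-45, 7.5, 0], [0, 0, 0], 40],
    [[0, 0, -25], [0, 0, 0], 40],
    [[0, 0, -22], [0, 0, 0], 40],
    [[0, 0, -2], [0, 0, 0], 30],
    [[0, 0, 0], [0, 0, 0], 20],
    [[0, 0, 0], [0, 0, 0], 6],
    [[0, 0, 0], [0, 0, 0], 6],
  ],
)

```text
time: 13.95
ee_pos: [0.43, 0.0071, 0.0689]
ee_rot: [-3.141, -0.002, -0.225]
contact_force: [-2.2, 1.4, 4.6]
width: 0.0129
```

Request:
arm_command(
  deltas=[
    [[0, 0, 0], [0, 0, 0], 6],
  ],
)

```text
time: 14.08
ee_pos: [0.43, 0.007, 0.0689]
ee_rot: [-3.141, -0.002, -0.225]
contact_force: [-1.7, 1.1, 5.9]
width: 0.0122
```

Request:
arm_command(
  deltas=[
    [[-0.2, -0.9, 0], [0, 0, 0], 6],
    [[0, 0, 0], [0, 0, -9.2], 6],
    [[0, 0, 0], [0, 0, -9.2], 6],
    [[0, 0, 0], [0, 0, -9.2], 6],
    [[0, 0, 0], [0, 0, -9.2], 6],
    [[0, 0, 0], [0, 0, -9.2], 6],
    [[0, 0, 0], [0, 0, -9.2], 6],
    [[0, 0, 0], [0, 0, -9.2], 6],
  ],
)

```text
time: 15.08
ee_pos: [0.4295, 0.0058, 0.0689]
ee_rot: [-3.141, -0.001, -1.353]
contact_force: [-2.7, -0.2, 7.1]
width: 0.0127
```

Request:
arm_command(
  deltas=[
    [[0, 0, 0], [0, 0, -9.2], 6],
    [[0, 0, 0], [0, 0, 0], 6],
    [[0, 0, 0], [0, 0, 0], 6],
  ],
)

```text
time: 15.45
ee_pos: [0.4294, 0.0058, 0.0689]
ee_rot: [-3.141, -0.0, -1.51]
contact_force: [-2.7, 0.4, 7.6]
width: 0.0127
```

Request:
arm_command(
  deltas=[
    [[0, 0, 0], [0, 0, 0], 40],
    [[0, 0, 0], [0, 0, 0], 40],
    [[0, 0, 25], [0, 0, 0], 40],
    [[0, 0, 23], [0, 0, 9.2], 40],
    [[15, -3, 0], [0, 0, 9.2], 40],
    [[15, -3, 0], [0, 0, 9.2], 40],
    [[15, -3, 0], [0, 0, 9.2], 40],
    [[15, -3, 0], [0, 0, 9.2], 40],
  ],
)

```text
time: 16.45
ee_pos: [0.4894, -0.0063, 0.1157]
ee_rot: [3.141, 0.0, -0.702]
contact_force: [0.5, 0.6, -0.1]
width: 0.04
```

Request:
arm_command(
  deltas=[
    [[15, -3, 0], [0, 0, 9.2], 50],
    [[15, -3, 0], [0, 0, 9.2], 50],
    [[0, 0, 0], [0, 0, 9.2], 50],
    [[0, 0, 0], [0, 0, 0], 50],
  ],
)

```text
time: 16.95
ee_pos: [0.5189, -0.0122, 0.1155]
ee_rot: [3.141, 0.001, -0.227]
contact_force: [-0.0, -0.2, 0.2]
width: 0.0502
```

```bash
python3 - <<'E'
from m import *
s=arm.sense(); print(s["time"],s["contact_force"],s["ee_pos"],np.degrees(s["ee_rot"]))
f=grab_frame("wrist"); save(f,"w7",None,1.4); print(f["position"],f["rotation"])
M=meas(f,[.571,-.026,.057],5); print(M)
uy=np.array([.220,.9755]); print("red bar",rect(red(f,[.4295,.006,.1],120),f,.108)[2])
for q in("tip_left","tip_right","squeeze"):
    for d in finder.spot_point(f,q)[:2]: print(q,np.round(d["point"],4),round(d["confidence"],2),np.round(pix(f,d["point"])))
E
```

```text
16.95 [-0.0017465  -0.2287566   0.20761127] [ 0.51888089 -0.01220879  0.11551274] [ 1.79975381e+02  5.08089879e-02 -1.30160046e+01]
[ 0.5966018  -0.03010483  0.28111754] [ 2.82616319e+00 -3.18559097e-04 -1.79794897e+00]
{'y': [(521, array([642.1, -32.5])), (624, array([638.1, -49.9]))], 'pads': [(488, array([573.8, -11. ])), (478, array([567.5, -40.4]))], 'w': [(41, array([679.1,  35.6])), (464, array([655.2,  27.9])), (480, array([660.1,  57.6])), (1007, array([645.8,  63.3]))]}
red bar -87.54489
tip_left [ 0.6467 -0.0176  0.0521] 0.9 [245.  36.]
tip_right [ 0.6337 -0.0627  0.0584] 0.67 [316.  39.]
```

View pics/w7.png

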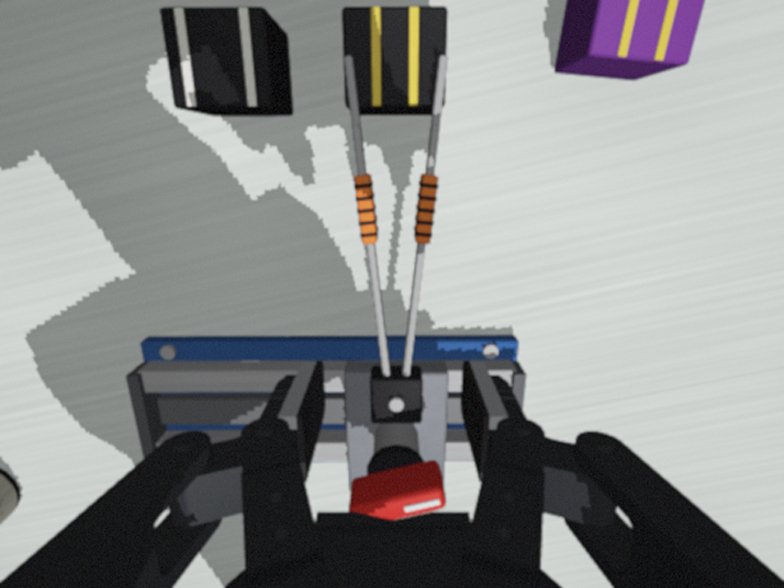

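The carriage is now centred: tip mid 395.5 against line mid 395 px. The knob is locked, with the bar across at (398,490) and about 1.30 rad. Now I go over the pads, descend and squeeze to 22 mm.

Request:
arm_command(
  deltas=[
    [[26, -6.8, 0], [0, 0, 0], 60],
    [[26, -6.8, 0], [0, 0, 0], 60],
    [[0, 0, -30], [0, 0, 0], 60],
    [[0, 0, -30], [0, 0, 0], 60],
    [[0, 0, -25], [0, 0, 0], 60],
    [[0, 0, -10], [0, 0, 0], 60],
    [[0, 0, 0], [0, 0, 0], 50],
    [[0, 0, 0], [0, 0, 0], 42],
  ],
)

```text
time: 18.15
ee_pos: [0.572, -0.0255, 0.0221]
ee_rot: [-3.141, -0.002, -0.225]
contact_force: [0.2, -0.5, 0.3]
width: 0.0423
```

Request:
arm_command(
  deltas=[
    [[0, 0, 0], [0, 0, 0], 34],
    [[0, 0, 0], [0, 0, 0], 28],
    [[0, 0, 0], [0, 0, 0], 25],
    [[0, 0, 0], [0, 0, 0], 23],
    [[0, 0, 0], [0, 0, 0], 23],
  ],
)

```text
time: 18.77
ee_pos: [0.5719, -0.0256, 0.0215]
ee_rot: [-3.141, -0.002, -0.225]
contact_force: [2.2, -0.3, 4.7]
width: 0.0229
```

```bash
python3 - <<'E'
from m import *
s=arm.sense(); print(s["time"],s["contact_force"],s["ee_pos"],np.degrees(s["ee_rot"]),s["width"])
f=grab_frame("wrist"); save(f,"w8",(0,300,130,430),2); print(f["position"],f["rotation"])
print(np.round([pix(f,p) for p in([.6446,-.0315,.049],[.6386,-.050,.049])]),meas(f,[.571,-.026,.057],5))
E
```

```text
18.775 [ 2.24953763 -0.34196513  4.73170442] [ 0.57194259 -0.02561762  0.02150838] [-1.79965433e+02 -1.08086088e-01 -1.28860880e+01] 0.022887760732392317
[ 0.64920878 -0.04335802  0.18729818] [ 2.82885053e+00  6.56502559e-04 -1.79558511e+00]
[[256. 128.]
 [301. 132.]] {'y': [(674, array([648.6, -34.1])), (602, array([647.3, -52. ]))], 'pads': [(1101, array([572.8, -18.1])), (438, array([579.7, -35.3])), (518, array([561.4, -30.9]))], 'w': [(598, array([654. ,  28.5])), (841, array([652.3,  57.6]))]}
```

View pics/w8.png

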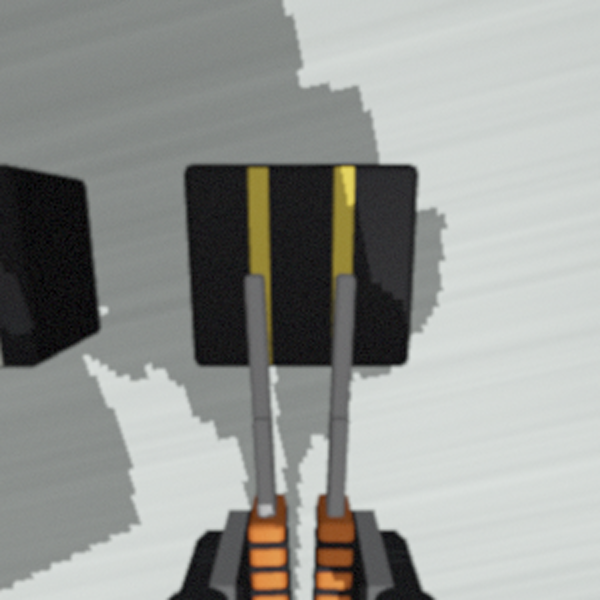

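Both tips sit over their own lines. In the 2x crop the tips are at 254.5 and 346 px at row 278, and the lines at 259 and 344 px. After correcting for the 5–11 mm height difference, each tip is within about 0.3 mm. I'll hold briefly, confirm it is steady and hand in.

Request:
arm_command(
  deltas=[
    [[0, 0, 0], [0, 0, 0], 23],
    [[0, 0, 0], [0, 0, 0], 23],
    [[0, 0, 0], [0, 0, 0], 23],
    [[0, 0, 0], [0, 0, 0], 23],
  ],
)

```text
time: 19.32
ee_pos: [0.5716, -0.0256, 0.0212]
ee_rot: [-3.141, -0.001, -0.225]
contact_force: [3.5, -1.0, 4.8]
width: 0.0231
```

```bash
python3 - <<'E'
from m import *
s=arm.sense(); print(s["time"],s["contact_force"],s["ee_pos"],s["width"])
f=grab_frame("wrist"); a=f["pixels"].astype(int); h=hsv(f)
def runs(m): 
    x=np.flatnonzero(m); return [(g[0],g[-1],(g[0]+g[-1])/2) for g in np.split(x,np.flatnonzero(np.diff(x)>1)+1) if len(g)>4]
uy=np.array([.2225,.975])
yl=[onplane(f,r[2]+230,130,.049)[:2]@uy*1000 for r in runs(((h[130,230:330,0]>18)&(h[130,230:330,0]<40)&(h[130,230:330,1]>90)))]
tp=[onplane(f,r[2]+230,141,.060)[:2]@uy*1000 for r in runs((h[141,230:330,1]<50)&(h[141,230:330,2]>60))]
print("lines",yl,"tips",tp)
print("tip_left..",[np.round(finder.spot_point(f,q)[0]["point"],4) for q in("tip_left","tip_right") if finder.spot_point(f,q)])
E
```

```text
19.325 [ 3.51190758 -0.97384881  4.81213211] [ 0.57163228 -0.02563369  0.02117483] 0.02307071450623392
lines [np.float64(111.1781913427526), np.float64(93.37005676337954)] tips [np.float64(111.75889551480246), np.float64(93.17400521662186)]
tip_left.. [array([ 0.6416, -0.0324,  0.0517]), array([ 0.6374, -0.0504,  0.0611])]
```

Request:
arm_command(
  deltas=[
    [[0, 0, 0], [0, 0, 0], 22.6],
    [[0, 0, 0], [0, 0, 0], 22.6],
    [[0, 0, 0], [0, 0, 0], 22.6],
    [[0, 0, 0], [0, 0, 0], 22.6],
  ],
)

```text
time: 20.08
ee_pos: [0.5712, -0.0257, 0.021]
ee_rot: [-3.141, -0.0, -0.225]
contact_force: [4.2, -1.7, 3.0]
width: 0.0226
```

```bash
python3 - <<'E'
from m import *
s=arm.sense(); print(s["time"],s["contact_force"],s["ee_pos"],s["width"])
f=grab_frame("wrist"); h=hsv(f)
def runs(m): 
    x=np.flatnonzero(m); return [(g[0]+g[-1])/2 for g in np.split(x,np.flatnonzero(np.diff(x)>1)+1) if len(g)>4]
uy=np.array([.2225,.975]); L=h[130,230:330]; T=h[141,230:330]
yl=[onplane(f,r+230,130,.049)[:2]@uy*1000 for r in runs((L[:,0]>18)&(L[:,0]<40)&(L[:,1]>90))]
tp=[onplane(f,r+230,141,.060)[:2]@uy*1000 for r in runs((T[:,1]<50)&(T[:,2]>60))]
print("lines",yl,"tips",tp)
if len(yl)==2==len(tp) and np.abs(np.subtract(yl,tp)).max()<0.8: print(arm.hand_in())
E
```

```text
20.075 [ 4.15113385 -1.71912504  3.00968549] [ 0.57117852 -0.02568504  0.02100412] 0.0226405114818982
lines [np.float64(111.45245633793803), np.float64(93.24108135466993)] tips [np.float64(111.19743473260412), np.float64(93.04981649643496)]
the job is handed in; nothing more can be done
None
```

The job is done and handed in at about 20 s of the 48 s allowed. I freed the knob, slid the carriage about 47 mm along jig -y to the yellow-line block, and locked the knob again. I then squeezed the tweezers to 22.6 mm between the fingers and handed in while still holding them.

**Last checks**
- **Tips:** the wrist camera puts each tip within about 0.3 mm of its own yellow line.
- **Lock and carriage:** the bar measured about 74° (1.30 rad), inside the locked range. The carriage was centred to under 1 mm. Both were measured just before the squeeze, not after it.
- **Forces:** they were about 5 N at the end. The highest reading was about 41 N at the wrist.
- **Bystanders:** I did not move near the bottle, jar or screwdriver, and took no final picture of them.

**What went wrong or disagreed**
- **First grasp of the knob:** it closed on nothing. A gentle probe, which gave that 41 N reading, put the fingertips about 23 mm higher than the reported TCP, so I used that offset from then on.
- **First slide:** the wrist camera showed it about 4 mm short, although the network's tip points from the overhead cameras had put it within about 1 mm. I released, looked, gripped again, corrected it and only then locked.

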